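Spent battery pack through the sprung flap of the return box

TASK

Hand in the spent blue battery pack that lies on the metal ledge of the return box: push the yellow self-closing flap open with one fingertip and, while that finger keeps it open, push the pack along the ledge with the other fingertip until it drops into the box. Do not open the flap by shoving the pack against it, never pick the pack up, leave the green cell and the red cap on the ledge where they are, and in the end let the flap close by itself.

Things in the scene. Friction and masses are not known exactly. Their poses are not given: they have to be found in the camera images.
- box: Battery return box, fixed; clear walls, grey frame, 265 mm (x) by 226 mm (y). Origin on the table under the middle of the sill. x is level and points from the ledge towards the flap (the way to push), y left of that, z up. Hollow, also under the ledge; floor 6 mm above the table. Grey cheeks at y = +-105 mm, x = 3 to 95 mm, and a roof strip from x = 76 mm on end 48 mm above the ledge.
- sill (a point): Middle of the free front edge of the aluminium ledge, on its flat top face, 130 mm above the table (box frame x = y = 0). The ledge runs from here back to x = -170 mm; beyond the sill is an open drop into the box. Rims 6 mm high edge the ledge's sides (inner faces y = +-105 mm) and rear (inner face x = -165 mm).
- hinge (a point): Middle of the flap's hinge line, which runs along the box's y axis, 75 mm beyond the sill and 45 mm above the ledge top. A vertical finger cannot pass beyond it.
- flap (a joint): Yellow flap angle, rad: 0 closed, grows swinging down and in, stop 1.3. 4 mm plate, y = +-98 mm, hinged at its upper far edge; closed it slopes 31 degrees down to the sill, at 1.03 it hangs plumb. A vertical finger with its tip 6 mm above the ledge, moved along +x, swings it: 0.2 rad with the finger's front 28 mm past the sill, 0.6 at 55 mm. A spring shuts it; push needed 1 to 4 N.
- flap_edge (a point): Middle of the flap's lower free edge; it moves with the flap (86 mm from the hinge).
- pack_center (a point): Centre of the spent battery pack: loose blue block, black band round it, two brass contacts, 42 mm long (its x), 30 wide, 26 high, 60 to 108 g. It lies on the ledge, length along the box's x within 0.3 rad, centre 13 mm above the ledge top, 50 to 90 mm before the sill, within 30 mm of the ledge's middle line. Once its centre is pushed past the sill it tips off and drops into the box.
- cell_center (a point): Centre of a fresh green cell standing on the ledge near a rear corner, 18 mm across, 34 mm high. To be left alone.
- cap_center (a point): Centre of a small red terminal cap lying on the ledge near the other rear corner, 20 x 28 x 14 mm. To be left alone.
Not all that is in view belongs to the job. What is meant by the part that bears pack_center is not white, and is the larger of those in its own colour.

How it is judged:
By the outcome, as a careful person would: the job done as asked, in the order asked, and still so for the second after the job is handed in, with the robot touching nothing.
It also fails if it takes over 38 s, if anything falls off the work surface, if the arm or the gripper's body presses on something with over 40 N, if the wrist force passes 120 N, or if a joint passes its speed limit or range.

ROBOT

A 7-joint arm with a two-finger parallel gripper is mounted at the origin on the work surface. World frame = base frame: x ahead of the robot, y to its left, z up, the work surface at z = 0. Lengths are in m, angles in degrees, forces in N, time in s.
With the tool pointing down it reaches from about 0.4 to 0.925 m from the base axis. Payload 5.6 kg.
Tool frame: the origin (TCP) lies on the centre line of the jaws, within the pads' length; the fingertips stand 14 mm ahead of it and the grasp point (between the pads) lies 5 mm behind it; z points along the fingers, y is the direction in which the jaws open and shut (so a half turn about z gives the same grasp; the last joint's range is limited). The gripper opens to 85 mm and grips with 20 to 120 N. Pads are 22 mm wide; open, the fingers measure 114 mm over their backs; the gripper's body (76 mm by 85 mm) begins 54 mm behind the grasp point. The pads swing forward as they close: fully open they stand 13 mm farther back than shut.
Start: joints at [-75.63, 26.786, -0.665, 91.828, 0.344, 61.387, -3.226], TCP at [0.188, 0.622, 0.245] pointing down, gripper open.
Joint ranges: [-144.91, 144.91], [-17.63, 115.5], [-89.93, 88.59], [15.96, 139.68], [-74.01, 254.01], [8.47, 105.57], [-167.45, 167.45]. Speed limits (degrees/s): [147.25, 147.25, 180, 180, 180, 180, 180].

INTERFACE

Orientations are given as a 3x3 rotation matrix whose columns are the frame's x, y, z axes.
In Python, from workcell import robot gives the robot as it stands. The module is installed in compiled form; this text tells all that it offers.
- The arm moves only by the shell command python3 -m pendant 'ROWS'. ROWS is JSON, a list of rows, each an object with "fingers": the finger opening in m, from 0 to 0.0854; "dp": the shift along the tool's x, y, z in m, a list of three; "twist": the turn about the tool's z in degrees. A call has 1 to 12 rows; each row shifts and turns the commanded pose from where the row before left it, along the tool's axes as they then stand; what a row does not reach is not made up. A row lasts 1/8 s, in which the tool goes at most 62.5 mm and 10.7 degrees, less where a joint would pass 70% of its speed; a pose out of reach is approached as far as the arm can. A call with a gripper value outside its range is refused whole. The fingers move at their own pace and stop on an object; the grip force is fixed at half the most. Time passes only in rows, so rows that do not move let the fingers close. It gives the time, the measured TCP pose, the force and the opening at its end, in the units of the state.
- robot.sense(): the state, without advancing time (a new reading comes with each control period).
- robot.grab_frame(name): name is "scene" or "top"; returns a dict with "color" (480x640x3 uint8, red, green, blue), "fovy" (degrees; the focal length in pixels is half the picture's height over the tangent of half this angle, whatever the lens; pixels are square), "cx", "cy" (the principal point, pixels), "k1" (the pictures are not rectified: a ray, as slopes to the right and down, at radius r is drawn at 1 + k1 r^2 times it, then the intrinsics apply), "xyz" and "attitude" of the camera in the world. Camera axes: x right, y up, looking along -z (the intrinsics and any distortion apply to the point x, -y, -z); pixel columns grow to the right and rows downward; lengths in m; the calibration is good to about 2 mm. A picture is of the moment at which its call begins. There is no depth.
- robot.job_done(): hands the job in, once; it reports no verdict.
The state is a dict: "time_s": time; "joint_positions": joint angles; "dq": joint speeds; "effort": joint torques, N m; "tool_pos": TCP position; "ee_rot": TCP orientation; "force": force on the tool from outside, world axes, zero at the start; "moment": the same for the moment, N m; "gripper_width": opening from 0.0 (shut) to 1.0 (fully open).
Only numpy, scipy, OpenCV 4.12 (cv2) and the standard library are available. Lean on these libraries where they do the work, as an engineer would, in place of code of your own. Each camera call takes 0.05 s, during which the arm holds its last target.

## Working session

There is one attempt and no reset: what is moved stays moved. The work goes in short steps, Python scripts to look and compute and a shell command to move; the robot and the scene stay as the last step left them, time stands still between calls to the robot, and variables do not carry over. Pictures are saved under pics/ and viewed, and the job is handed in when it is done.

```bash
mkdir -p pics; python3 - <<'E'
from workcell import robot
import cv2
for n in("scene","top"):
    f=robot.grab_frame(n); cv2.imwrite(f"pics/{n}0.png",f["color"][:,:,::-1])
    print(n,{k:v for k,v in f.items() if k!="color"})
s=robot.sense();print(s)
E
```

```text
scene {'fovy': 52.421150448416675, 'cx': 311.7308479131392, 'cy': 234.34438394504446, 'k1': -0.09568979870280578, 'xyz': array([0.76378716, 0.26422197, 0.66665978]), 'attitude': array([[-0.78142971, -0.51921165,  0.34610238],
       [ 0.62396957, -0.64535263,  0.44066081],
       [-0.00543815,  0.56030281,  0.82827   ]])}
top {'fovy': 52.709853816636034, 'cx': 321.34013954982606, 'cy': 235.66600266649607, 'k1': -0.08571850677867887, 'xyz': array([ 0.43602978, -0.04374464,  0.80386701]), 'attitude': array([[-0.08932817,  0.97511805, -0.20289225],
       [-0.99598602, -0.08629096,  0.02378476],
       [ 0.00568518,  0.20420249,  0.97891216]])}
{'time_s': 0.1, 'joint_positions': array([-75.63023187,  26.83236745,  -0.66658039,  91.87701948,
         0.34300087,  61.38653749,  -3.22527873]), 'dq': array([ 0.02730068, -0.10073776, -0.01123547, -0.02421486,  0.01668668,
       -0.16534697,  0.07693996]), 'effort': array([ 6.79753848e-04, -5.33516514e+01,  2.13266141e-02, -2.51965964e+01,
        1.14595372e-02,  4.25796490e-03,  1.17084292e-05]), 'tool_pos': array([0.18813195, 0.6216629 , 0.24440763]), 'ee_rot': array([[-9.57140383e-01,  2.89624132e-01, -3.86392576e-04],
       [ 2.89624376e-01,  9.57139061e-01, -1.59320119e-03],
       [-9.15980846e-05, -1.63682591e-03, -9.99998656e-01]]), 'force': array([-0.0733686 , -0.62518436,  0.57719928]), 'moment': array([ 0.02741595,  0.01309224, -0.02168502]), 'gripper_width': 0.998005234559874}
```

View pics/scene0.png

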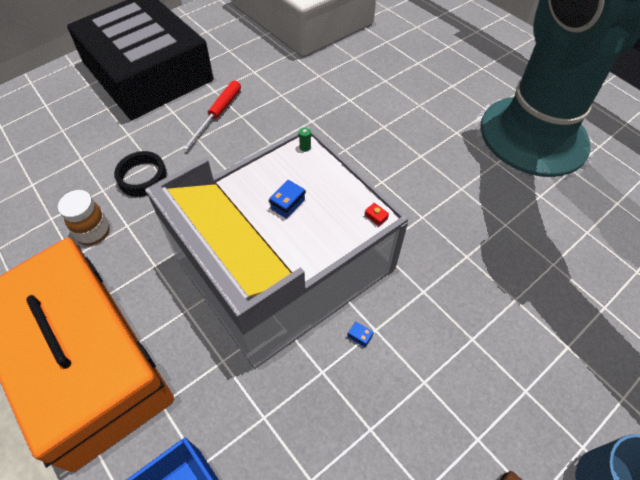

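View pics/top0.png

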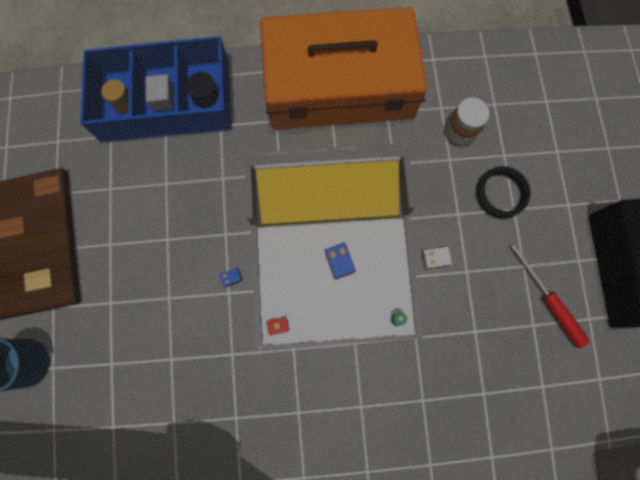

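The candidates in the top picture are:
- Blue block on the ledge at (340,260).
- Small blue block on the table at (231,277).
- White block at (437,258).
- Blue tray at (157,88).

I choose (340,260): it is blue, it lies on the ledge, and it is the larger of the two blue blocks. Next I check it in crops.

```bash
python3 - <<'E'
import cv2
a=cv2.imread("pics/top0.png")[140:360,220:460]
cv2.imwrite("pics/topc.png",cv2.resize(a,None,fx=3.3,fy=2.7*0+2.7 if 0 else 2.7,interpolation=cv2.INTER_CUBIC) if 0 else cv2.resize(a,(720,660)[:2])[:600] if 0 else cv2.resize(a[:200],(720,600),interpolation=cv2.INTER_CUBIC))
b=cv2.imread("pics/scene0.png")[120:320,140:410]
cv2.imwrite("pics/scenec.png",cv2.resize(b,None,fx=2.9,fy=2.9,interpolation=cv2.INTER_CUBIC))
E
```

```text
(no output)
```

View pics/topc.png

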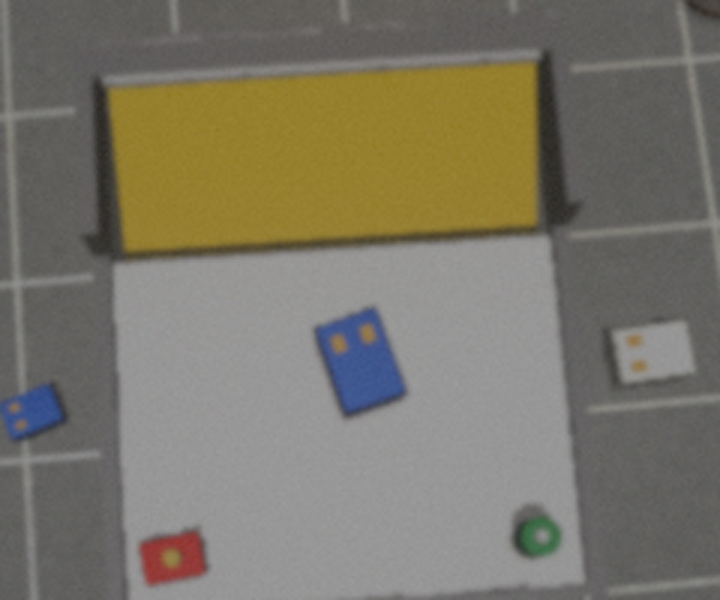

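View pics/scenec.png

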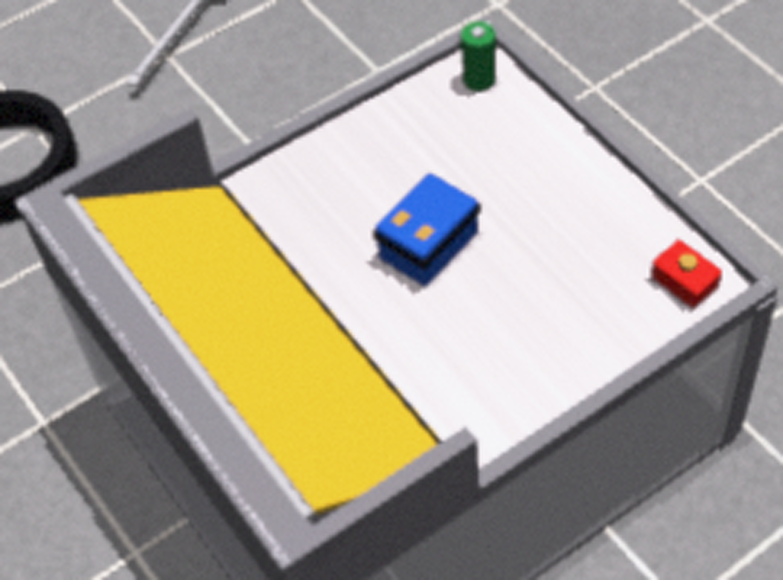

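```bash
cat > h.py <<'E'
import numpy as np, cv2
from scipy.optimize import least_squares
from workcell import robot
def proj(f,P):
    P=np.atleast_2d(P); c=(P-f["xyz"])@f["attitude"]
    s=np.c_[c[:,0]/-c[:,2], -c[:,1]/-c[:,2]]
    r2=(s**2).sum(1,keepdims=True); s=s*(1+f["k1"]*r2)
    F=240/np.tan(np.radians(f["fovy"]/2))
    return s*F+[f["cx"],f["cy"]]
def unproj(f,uv,z):
    uv=np.atleast_2d(uv).astype(float)
    F=240/np.tan(np.radians(f["fovy"]/2)); d=(uv-[f["cx"],f["cy"]])/F
    s=d.copy()
    for _ in range(20): s=d/(1+f["k1"]*(s**2).sum(1,keepdims=True))
    ray=np.c_[s[:,0],-s[:,1],-np.ones(len(s))]@f["attitude"].T
    return f["xyz"]+ray*((z-f["xyz"][2])/ray[:,2:3])
E
python3 - <<'E'
from h import *
T=robot.grab_frame("top");S=robot.grab_frame("scene")
t=lambda a:np.array(a)/3+[220,140]
s=lambda a:np.array(a)/2.9+[140,120]
print(np.round(unproj(T,t([(115,260),(550,237),(583,583)]),.13),4), np.round(unproj(S,s([(222,180),(495,38)]),.13),4))
def W(p,B):
    c,n=np.cos(p[2]),np.sin(p[2]);B=np.array(B,float)
    return np.c_[p[0]+c*B[:,0]-n*B[:,1],p[1]+n*B[:,0]+c*B[:,1],B[:,2]]
bt=[(0,.105,.13),(0,-.105,.13),(-.165,-.105,.13)];ut=t([(115,260),(550,237),(583,583)])
bs=[(0,-.105,.13),(-.165,-.105,.13)];us=s([(222,180),(495,38)])
f=lambda p:np.r_[(proj(T,W(p,bt))-ut).ravel(),(proj(S,W(p,bs))-us).ravel()]
r=least_squares(f,[.5,0,0]);print("box",r.x,np.degrees(r.x[2]),np.round(r.fun,1))
p=r.x;c,n=np.cos(p[2]),np.sin(p[2])
R=np.array([[c,-n],[n,c]])
tb=lambda w:(w[:,:2]-p[:2])@R
pt=unproj(T,t([(315,326),(376,308),(406,393),(346,417)]),.156);ps=unproj(S,s([(430,174),(481,209),(424,262),(376,233)]),.156)
print("pack T",np.round(tb(pt)*1e3,1),tb(pt).mean(0));print("pack S",np.round(tb(ps)*1e3,1),tb(ps).mean(0))
print("cell,cap",tb(unproj(T,t([(538,536)]),.164)),tb(unproj(T,t([(173,557)]),.144)))
# hinge check
print(proj(T,W(p,[(.075,.098,.175),(.075,-.098,.175)]))*3-np.array([660,420]))
E
```

```text
[[ 0.5967  0.0283  0.13  ]
 [ 0.5897 -0.1796  0.13  ]
 [ 0.4266 -0.175   0.13  ]] [[ 0.5897 -0.1785  0.13  ]
 [ 0.4223 -0.1707  0.13  ]]
box [ 0.59335951 -0.07492624 -0.03803962] -2.179509765438418 [-1.2 -0.3  0.2  0.2 -0.8  1.6 -0.3 -0.7 -2.2 -0.4]
pack T [[-41.9  10.5]
 [-35.  -17.6]
 [-74.5 -28.7]
 [-83.9  -1.2]] [-0.05882175 -0.00923481]
pack S [[-73.1 -25.7]
 [-79.9   5.9]
 [-41.2  15.3]
 [-33.  -11.5]] [-0.05680369 -0.00402535]
cell,cap [[-0.14133807 -0.08165145]] [[-0.14154878  0.07931278]]
[[110.82089185  76.5019598 ]
 [537.75093843  56.76877641]]
```

```bash
cat > plan.py <<'E'
from h import *
import sys
BOX=np.array([.5934,-.0749,np.radians(-2.1)])
def go(bx,by,z):
    s=robot.sense();R=s["ee_rot"];c,n=np.cos(BOX[2]),np.sin(BOX[2])
    w=np.array([BOX[0]+c*bx-n*by,BOX[1]+n*bx+c*by,z])
    a=np.degrees(np.arctan2(R[1,1],R[0,1]))
    print("t",round(s["time_s"],2),"tcp",np.round(s["tool_pos"],4),"F",np.round(s["force"],1),"w",s["gripper_width"],"dp tool mm",np.round(R.T@(w-s["tool_pos"])*1e3,1),"twist",round(a-np.degrees(BOX[2]),2))
    d=s["tool_pos"][:2]-BOX[:2]; print("box xy mm",np.round([(c*d[0]+n*d[1])*1e3,(-n*d[0]+c*d[1])*1e3],1))
if __name__=="__main__": go(*map(float,sys.argv[1:4]))
E
python3 - <<'E'
from h import *
# simulate constant row
p=np.array([.188,.622]);a=np.radians(73.2)
for dx,dy,tw,k in[(-.060,-.002,5.4,14)]:
    for i in range(k):
        y=np.array([np.cos(a),np.sin(a)]);x=np.array([-y[1],y[0]]);p=p+dx*x+dy*y;a-=np.radians(tw)
        print(np.round(p,3),np.hypot(*p).round(3))
E
python3 -m pendant '[{"fingers":0.072,"dp":[0,0,-0.05],"twist":0},{"fingers":0.072,"dp":[-0.04,0,-0.04],"twist":4},{"fingers":0.072,"dp":[-0.06,-0.002,0],"twist":5.4},{"fingers":0.072,"dp":[-0.06,-0.002,0],"twist":5.4},{"fingers":0.072,"dp":[-0.06,-0.002,0],"twist":5.4},{"fingers":0.072,"dp":[-0.06,-0.002,0],"twist":5.4}]'; python3 plan.py -.059 -.007 .27
```

```text
[0.245 0.603] 0.651
[0.3   0.578] 0.651
[0.352 0.549] 0.652
[0.401 0.514] 0.652
[0.447 0.475] 0.653
[0.489 0.432] 0.653
[0.527 0.386] 0.653
[0.56  0.336] 0.653
[0.588 0.283] 0.652
[0.611 0.227] 0.652
[0.629 0.17 ] 0.651
[0.641 0.111] 0.651
[0.648 0.052] 0.65
[ 0.649 -0.008] 0.649
time_s: 0.95
tool_pos: [0.4331, 0.4869, 0.335]
ee_rot: [[-0.736, 0.677, 0.0], [0.677, 0.736, -0.0], [-0.0, -0.0, -1.0]]
force: [-0.1, 0.1, -0.7]
gripper_width: 0.843
t 0.95 tcp [0.4331 0.4869 0.335 ] F [-0.1  0.1 -0.7] w 0.8428992187762369 dp tool mm [-458.  -348.6   65.1] twist 49.49
box xy mm [-180.8  555.5]
```

```bash
python3 -m pendant '[{"fingers":0.072,"dp":[-0.06,-0.012,0],"twist":5.5},{"fingers":0.072,"dp":[-0.06,-0.012,0],"twist":5.5},{"fingers":0.072,"dp":[-0.06,-0.012,0],"twist":5.5},{"fingers":0.072,"dp":[-0.06,-0.012,0],"twist":5.5},{"fingers":0.072,"dp":[-0.06,-0.012,0],"twist":5.5},{"fingers":0.072,"dp":[-0.06,-0.012,0],"twist":5.5},{"fingers":0.072,"dp":[-0.06,-0.012,0],"twist":5.5},{"fingers":0.072,"dp":[-0.06,-0.012,0],"twist":5.5},{"fingers":0.072,"dp":[-0.06,-0.012,0],"twist":5.5}]'; python3 plan.py -.059 -.007 .27
```

```text
time_s: 2.08
tool_pos: [0.5628, -0.0314, 0.3352]
ee_rot: [[0.037, 0.999, 0.0], [0.999, -0.037, -0.0], [-0.0, 0.0, -1.0]]
force: [0.9, -0.2, -0.0]
gripper_width: 0.842
t 2.08 tcp [ 0.5628 -0.0314  0.3352] F [ 0.9 -0.2 -0. ] w 0.8415883694213668 dp tool mm [-49.4 -26.8  65.2] twist -0.02
box xy mm [-32.2  42.4]
```

```bash
python3 -m pendant '[{"fingers":0.072,"dp":[-0.0494,-0.0268,0.02],"twist":0},{"fingers":0.072,"dp":[0,0,0.05],"twist":0},{"fingers":0.072,"dp":[0,0,0.055],"twist":0},{"fingers":0.072,"dp":[0,0,0],"twist":0}]'; python3 plan.py -.059 -.007 .2; python3 - <<'E'
from h import *
for n,(x,y) in(("scene",(140,60)),("top",(220,130))):
    f=robot.grab_frame(n)["color"][:,:,::-1]; cv2.imwrite(f"pics/{n}1.png",cv2.resize(f[y:y+200,x:x+260],None,fx=3,fy=3,interpolation=cv2.INTER_CUBIC))
E
```

```text
time_s: 2.58
tool_pos: [0.5317, -0.0775, 0.2071]
ee_rot: [[0.034, 0.999, -0.008], [0.999, -0.034, -0.0], [-0.001, -0.008, -1.0]]
force: [0.5, -0.2, -0.7]
gripper_width: 0.844
t 2.58 tcp [ 0.5317 -0.0775  0.2071] F [ 0.5 -0.2 -0.7] w 0.8443611088659421 dp tool mm [-2.1  2.6  7.1] twist 0.14
box xy mm [-61.5  -4.9]
```

View pics/scene1.png

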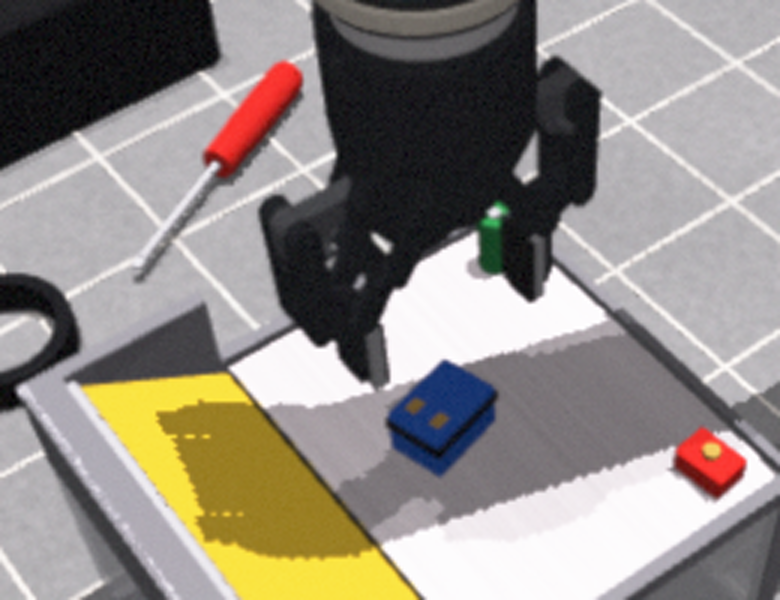

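View pics/top1.png

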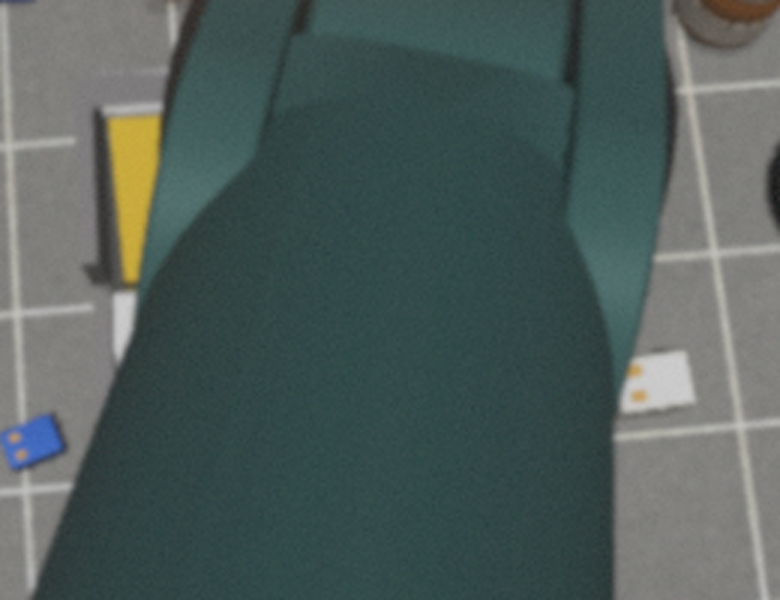

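```bash
python3 - <<'E'
from h import *
S=robot.grab_frame("scene");s=robot.sense();R=s["ee_rot"]
for d in(0,.004,.008,.014):
  for y in(.036,.0505,-.036,-.0505):
    print(d,y,np.round((proj(S,s["tool_pos"]+R@[.011,y,d])[0]-[140,60])*3), end=' ')
  print()
E
python3 plan.py -.059 -.007 .2
```

```text
0 0.036 [378. 376.] 0 0.0505 [348. 392.] 0 -0.036 [521. 297.] 0 -0.0505 [548. 281.] 
0.004 0.036 [379. 382.] 0.004 0.0505 [349. 399.] 0.004 -0.036 [521. 303.] 0.004 -0.0505 [548. 288.] 
0.008 0.036 [379. 388.] 0.008 0.0505 [350. 405.] 0.008 -0.036 [521. 310.] 0.008 -0.0505 [548. 294.] 
0.014 0.036 [380. 398.] 0.014 0.0505 [351. 414.] 0.014 -0.036 [521. 319.] 0.014 -0.0505 [548. 304.] 
t 2.73 tcp [ 0.536  -0.0781  0.2123] F [ 0.3 -0.7  0.2] w 0.8456576432027919 dp tool mm [-1.7 -1.8 12.3] twist 0.17
box xy mm [-57.2  -5.3]
```

```bash
python3 -m pendant '[{"fingers":0.072,"dp":[-0.001,-0.001,0.03],"twist":0.1},{"fingers":0.072,"dp":[0,0,0.02],"twist":0},{"fingers":0.072,"dp":[0,0,0.008],"twist":0},{"fingers":0.072,"dp":[0,0,0],"twist":0},{"fingers":0.072,"dp":[0,0,0],"twist":0}]'; python3 plan.py -.059 -.007 .15; python3 - <<'E'
from h import *
S=robot.grab_frame("scene");f=S["color"][:,:,::-1]; cv2.imwrite("pics/scene2.png",cv2.resize(f[140:260,200:360],None,fx=5,fy=5,interpolation=cv2.INTER_CUBIC))
s=robot.sense();R=s["ee_rot"]
for d in(0,.004,.008,.014):
  for y in(.036,.0505,-.036,-.0505):
    print(d,y,np.round((proj(S,s["tool_pos"]+R@[.011,y,d])[0]-[200,140])*5), end=' ')
  print()
# ledge points under fingers
for y in(.036,.0505,-.036,-.0505):
    P=s["tool_pos"]+R@[.011,y,0];P[2]=.13;print(np.round((proj(S,P)[0]-[200,140])*5))
E
```

```text
time_s: 3.35
tool_pos: [0.5345, -0.0789, 0.1536]
ee_rot: [[0.035, 0.999, 0.002], [0.999, -0.035, 0.0], [0.0, 0.002, -1.0]]
force: [0.2, 0.1, -0.6]
gripper_width: 0.84
t 3.35 tcp [ 0.5345 -0.0789  0.1536] F [ 0.2  0.1 -0.6] w 0.8397604924407478 dp tool mm [-0.9 -0.3  3.6] twist 0.07
box xy mm [-58.7  -6.1]
0 0.036 [351. 365.] 0 0.0505 [305. 392.] 0 -0.036 [571. 238.] 0 -0.0505 [614. 214.] 
0.004 0.036 [352. 374.] 0.004 0.0505 [306. 401.] 0.004 -0.036 [571. 248.] 0.004 -0.0505 [613. 223.] 
0.008 0.036 [353. 383.] 0.008 0.0505 [308. 410.] 0.008 -0.036 [571. 257.] 0.008 -0.0505 [613. 233.] 
0.014 0.036 [355. 397.] 0.014 0.0505 [310. 423.] 0.014 -0.036 [571. 271.] 0.014 -0.0505 [613. 246.] 
[358. 417.]
[313. 444.]
[571. 292.]
[613. 267.]
```

View pics/scene2.png

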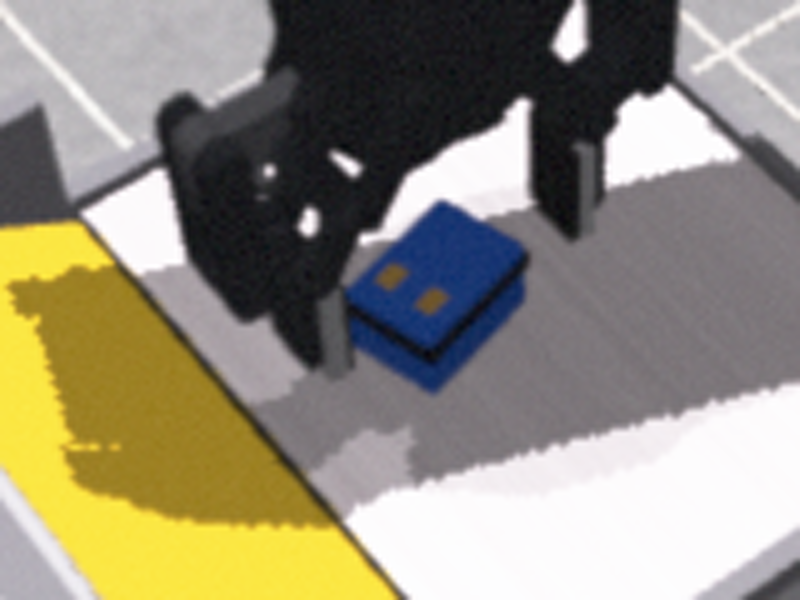

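The picture shows the fingers straddling the pack, with the front tip at about (340,378) and the rear tip at about (575,240). Both are roughly 20 mm above the ledge, so I lower by 13 mm.

```bash
python3 -m pendant '[{"fingers":0.072,"dp":[0,0,0.008],"twist":0},{"fingers":0.072,"dp":[0,0,0.005],"twist":0},{"fingers":0.072,"dp":[0,0,0],"twist":0}]'; python3 plan.py -.059 -.007 .14; python3 - <<'E'
from h import *
S=robot.grab_frame("scene");f=S["color"][:,:,::-1]; cv2.imwrite("pics/scene3.png",cv2.resize(f[140:260,200:360],None,fx=5,fy=5,interpolation=cv2.INTER_CUBIC))
E
```

```text
time_s: 3.78
tool_pos: [0.5331, -0.0788, 0.1387]
ee_rot: [[0.036, 0.999, -0.001], [0.999, -0.036, -0.0], [-0.0, -0.001, -1.0]]
force: [0.3, 0.4, -0.3]
gripper_width: 0.842
t 3.77 tcp [ 0.5331 -0.0788  0.1387] F [ 0.3  0.4 -0.3] w 0.8423284051125985 dp tool mm [-0.9  1.1 -1.3] twist 0.06
box xy mm [-60.1  -6.1]
```

View pics/scene3.png

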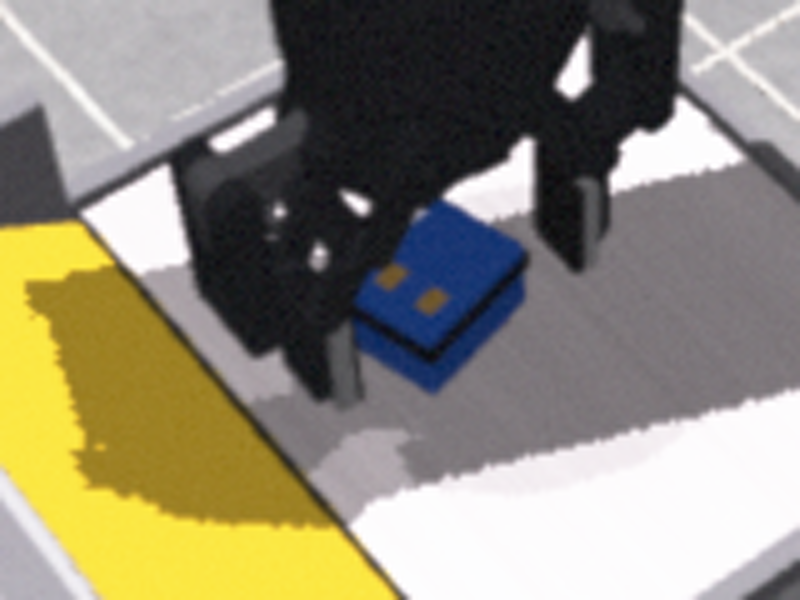

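The tips are now about 6–8 mm above the ledge, and there is no contact. I widen first, so the flap opens well before the pack starts to move, then advance.

```bash
python3 -m pendant '[{"fingers":0.084,"dp":[-0.001,0,0.001],"twist":0},{"fingers":0.084,"dp":[0,0,0.001],"twist":0},{"fingers":0.084,"dp":[0,0.006,0],"twist":0},{"fingers":0.084,"dp":[0,0.006,0],"twist":0},{"fingers":0.084,"dp":[0,0.006,0],"twist":0},{"fingers":0.084,"dp":[0,0,0],"twist":0}]'; python3 plan.py .014 -.007 .138; python3 - <<'E'
from h import *
S=robot.grab_frame("scene");f=S["color"][:,:,::-1]; cv2.imwrite("pics/scene4.png",cv2.resize(f[140:260,200:360],None,fx=5,fy=5,interpolation=cv2.INTER_CUBIC))
E
```

```text
time_s: 4.58
tool_pos: [0.5521, -0.0805, 0.1373]
ee_rot: [[0.035, 0.999, 0.0], [0.999, -0.035, -0.0], [-0.0, 0.0, -1.0]]
force: [0.4, -0.1, -0.6]
gripper_width: 0.982
t 4.58 tcp [ 0.5521 -0.0805  0.1373] F [ 0.4 -0.1 -0.6] w 0.9823959170607175 dp tool mm [ 0.  55.  -0.7] twist 0.07
box xy mm [-41.   -7.1]
```

View pics/scene4.png

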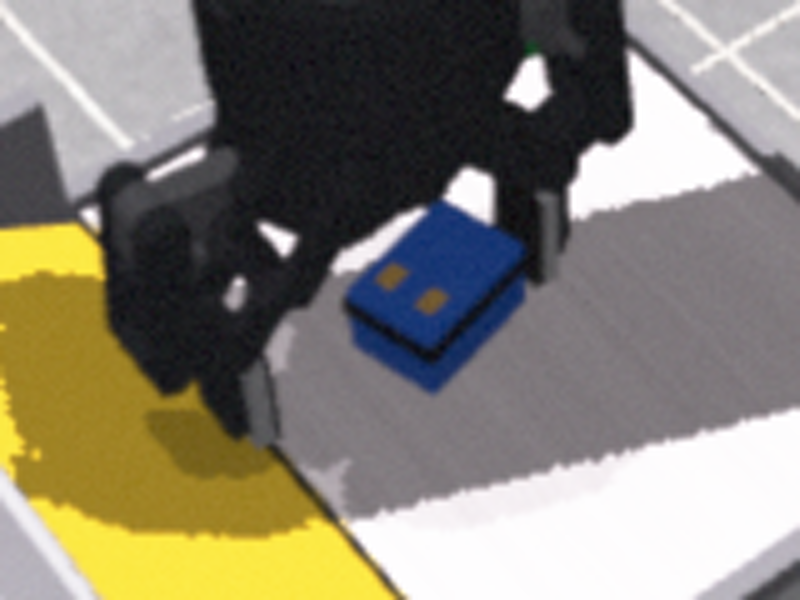

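The tip is at the flap, at about (262,440) in the crop. The pack has not moved and the rear finger is right behind it. I advance further in small rows.

```bash
python3 -m pendant '[{"fingers":0.084,"dp":[0,0.005,0],"twist":0},{"fingers":0.084,"dp":[0,0.005,0],"twist":0},{"fingers":0.084,"dp":[0,0.005,0],"twist":0},{"fingers":0.084,"dp":[0,0.005,0],"twist":0},{"fingers":0.084,"dp":[0,0,0],"twist":0}]'; python3 plan.py .014 -.007 .138; python3 - <<'E'
from h import *
S=robot.grab_frame("scene");f=S["color"][:,:,::-1]; cv2.imwrite("pics/scene5.png",cv2.resize(f[140:260,200:360],None,fx=5,fy=5,interpolation=cv2.INTER_CUBIC))
E
```

```text
time_s: 5.25
tool_pos: [0.5722, -0.0811, 0.1373]
ee_rot: [[0.035, 0.999, 0.001], [0.999, -0.035, -0.0], [-0.0, 0.001, -1.0]]
force: [-0.3, 0.2, 1.5]
gripper_width: 0.98
t 5.25 tcp [ 0.5722 -0.0811  0.1373] F [-0.3  0.2  1.5] w 0.9804707498662268 dp tool mm [-0.  35.  -0.7] twist 0.08
box xy mm [-21.  -7.]
```

View pics/scene5.png

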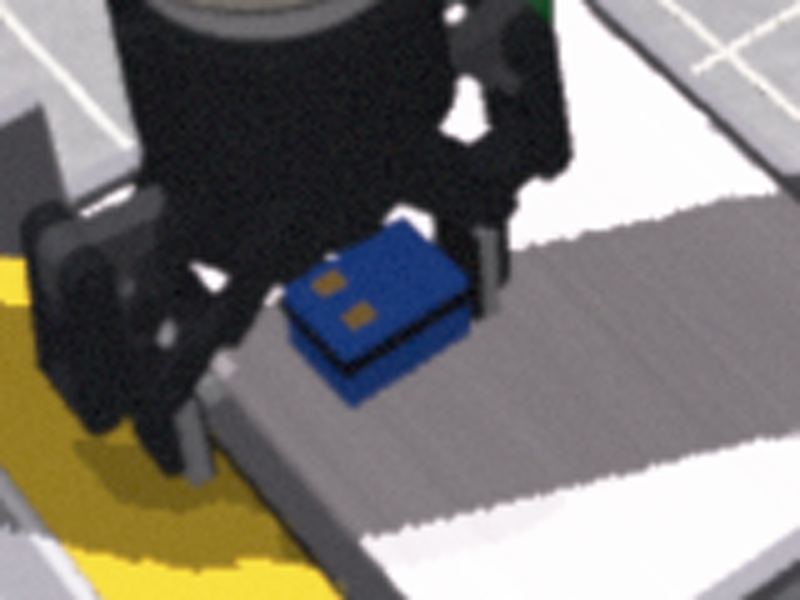

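The flap is opening under the front finger. The pack is following, squaring up to the rear finger, and its front is still short of the sill. I keep going.

```bash
python3 -m pendant '[{"fingers":0.084,"dp":[0,0.005,0],"twist":0},{"fingers":0.084,"dp":[0,0.005,0],"twist":0},{"fingers":0.084,"dp":[0,0.005,0],"twist":0},{"fingers":0.084,"dp":[0,0.005,0],"twist":0},{"fingers":0.084,"dp":[0,0.004,0],"twist":0},{"fingers":0.084,"dp":[0,0,0],"twist":0}]'; python3 plan.py .014 -.007 .138; python3 - <<'E'
from h import *
S=robot.grab_frame("scene");f=S["color"][:,:,::-1]; cv2.imwrite("pics/scene6.png",cv2.resize(f[140:260,180:340],None,fx=5,fy=5,interpolation=cv2.INTER_CUBIC))
E
```

```text
time_s: 6.05
tool_pos: [0.5957, -0.082, 0.137]
ee_rot: [[0.035, 0.999, 0.0], [0.999, -0.035, -0.0], [-0.0, 0.0, -1.0]]
force: [-3.1, 0.3, -0.0]
gripper_width: 0.985
t 6.05 tcp [ 0.5957 -0.082   0.137 ] F [-3.1  0.3 -0. ] w 0.9848899884679051 dp tool mm [ 0.  11.4 -1. ] twist 0.07
box xy mm [ 2.6 -7.1]
```

View pics/scene6.png

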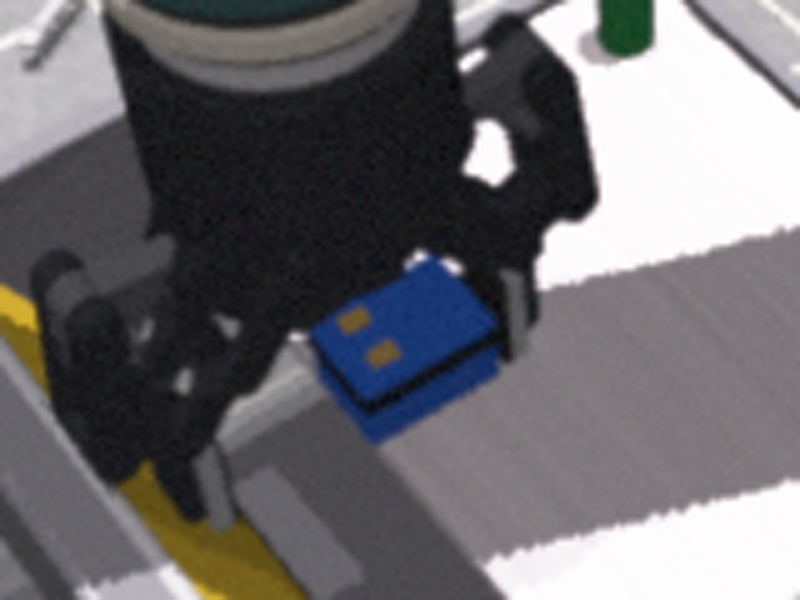

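The flap is held well open. The front tip is at (215,510), and the pack is square with its front just past the sill. The front knuckle is near the roof strip, so I now bring the rear finger forward mostly by narrowing the jaws, keeping the front finger about still.

```bash
python3 -m pendant '[{"fingers":0.079,"dp":[0,0.003,-0.0012],"twist":0},{"fingers":0.074,"dp":[0,0.003,-0.0012],"twist":0},{"fingers":0.072,"dp":[0,0.002,-0.0008],"twist":0},{"fingers":0.070,"dp":[0,0.002,-0.0008],"twist":0},{"fingers":0.070,"dp":[0,0,0],"twist":0}]'; python3 plan.py .014 -.007 .138; python3 - <<'E'
from h import *
S=robot.grab_frame("scene");f=S["color"][:,:,::-1]; cv2.imwrite("pics/scene7.png",cv2.resize(f[140:260,180:340],None,fx=5,fy=5,interpolation=cv2.INTER_CUBIC))
E
```

```text
time_s: 6.72
tool_pos: [0.6054, -0.0823, 0.1412]
ee_rot: [[0.036, 0.999, -0.0], [0.999, -0.036, 0.0], [0.0, -0.0, -1.0]]
force: [-3.6, 0.0, 0.3]
gripper_width: 0.822
t 6.72 tcp [ 0.6054 -0.0823  0.1412] F [-3.6  0.   0.3] w 0.8218854922177005 dp tool mm [-0.   1.7  3.2] twist 0.06
box xy mm [12.3 -7. ]
```

View pics/scene7.png

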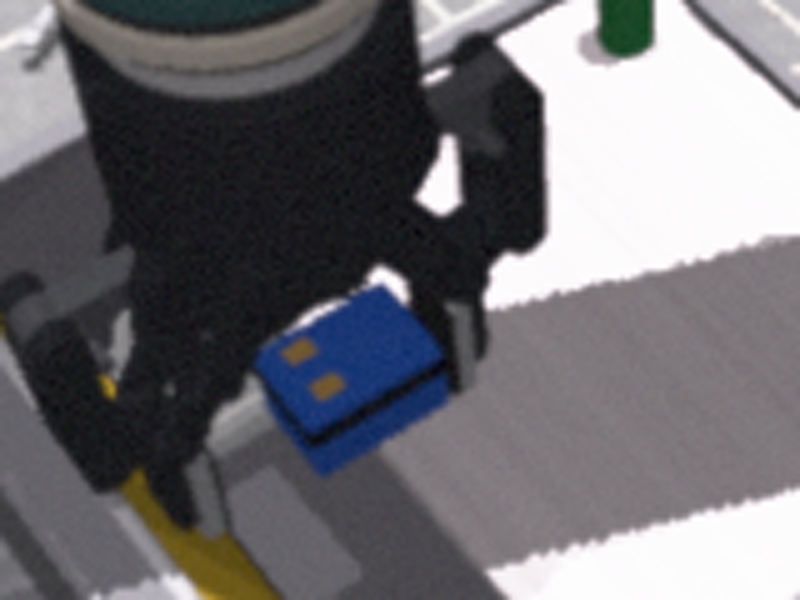

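The pack is just short of tipping, overhanging at (320,470), and the flap is still held. A little more is needed.

```bash
python3 -m pendant '[{"fingers":0.068,"dp":[0,0.002,-0.0006],"twist":0},{"fingers":0.066,"dp":[0,0.002,-0.0006],"twist":0},{"fingers":0.064,"dp":[0,0.002,-0.0006],"twist":0},{"fingers":0.064,"dp":[0,0,0],"twist":0},{"fingers":0.064,"dp":[0,0,0],"twist":0}]'; python3 plan.py .014 -.007 .138; python3 - <<'E'
from h import *
S=robot.grab_frame("scene");f=S["color"][:,:,::-1]; cv2.imwrite("pics/scene8.png",cv2.resize(f[140:260,180:340],None,fx=5,fy=5,interpolation=cv2.INTER_CUBIC))
E
```

```text
time_s: 7.4
tool_pos: [0.6117, -0.0826, 0.143]
ee_rot: [[0.036, 0.999, 0.0], [0.999, -0.036, -0.0], [-0.0, 0.0, -1.0]]
force: [-4.1, 0.7, -1.6]
gripper_width: 0.752
t 7.4 tcp [ 0.6117 -0.0826  0.143 ] F [-4.1  0.7 -1.6] w 0.75247708472953 dp tool mm [ 0.  -4.5  5. ] twist 0.06
box xy mm [18.5 -7. ]
```

View pics/scene8.png

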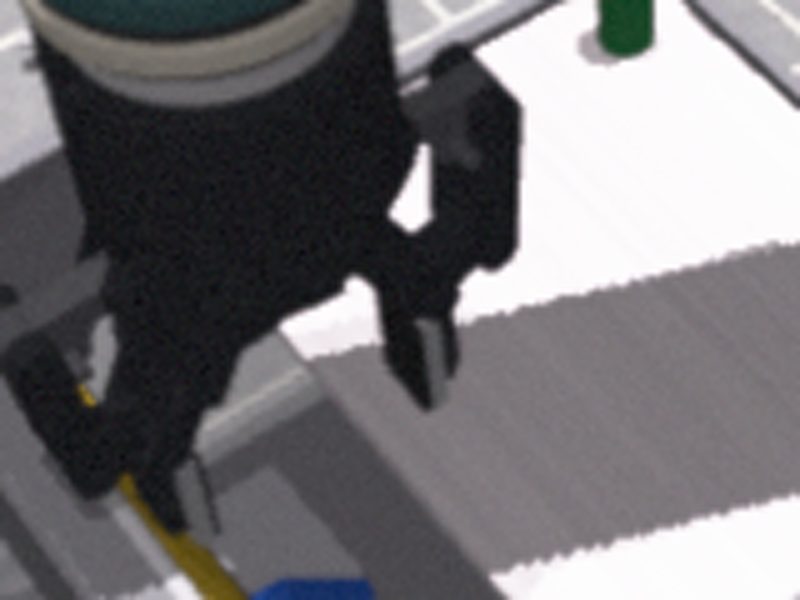

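The pack has dropped and shows inside the box at (310,590). I back off along the ledge so the flap closes by itself, then lift.

```bash
python3 -m pendant '[{"fingers":0.064,"dp":[0,-0.007,0],"twist":0},{"fingers":0.064,"dp":[0,-0.008,0],"twist":0},{"fingers":0.064,"dp":[0,-0.008,0],"twist":0},{"fingers":0.064,"dp":[0,-0.008,0],"twist":0},{"fingers":0.064,"dp":[0,-0.008,0],"twist":0},{"fingers":0.064,"dp":[0,-0.008,0],"twist":0},{"fingers":0.064,"dp":[0,-0.008,0],"twist":0},{"fingers":0.064,"dp":[0,-0.008,0],"twist":0},{"fingers":0.064,"dp":[0,-0.008,0],"twist":0},{"fingers":0.064,"dp":[0,0,0],"twist":0}]'; python3 plan.py -.052 -.007 .25
python3 -m pendant '[{"fingers":0.064,"dp":[0,0,-0.02],"twist":0},{"fingers":0.064,"dp":[0,0,-0.04],"twist":0},{"fingers":0.064,"dp":[0,0,-0.05],"twist":0},{"fingers":0.064,"dp":[0,0,-0.05],"twist":0},{"fingers":0.064,"dp":[0.05,0,-0.03],"twist":0},{"fingers":0.064,"dp":[0.06,-0.01,0],"twist":-4},{"fingers":0.064,"dp":[0.06,-0.01,0],"twist":-5},{"fingers":0.064,"dp":[0.06,0,0],"twist":-5},{"fingers":0.064,"dp":[0.06,0,0],"twist":-5},{"fingers":0.064,"dp":[0.06,0,0],"twist":-5},{"fingers":0.064,"dp":[0,0,0],"twist":0}]'; python3 - <<'E'
from h import *
for n in("scene","top"):
    f=robot.grab_frame(n)["color"][:,:,::-1]; cv2.imwrite(f"pics/{n}9.png",f)
    if n=="top": cv2.imwrite("pics/top9c.png",cv2.resize(f[140:340,220:460],None,fx=3,fy=3,interpolation=cv2.INTER_CUBIC))
E
```

```text
time_s: 8.7
tool_pos: [0.5399, -0.08, 0.1431]
ee_rot: [[0.036, 0.999, -0.0], [0.999, -0.036, 0.0], [0.0, -0.0, -1.0]]
force: [0.2, 0.2, -0.1]
gripper_width: 0.748
t 8.7 tcp [ 0.5399 -0.08    0.1431] F [ 0.2  0.2 -0.1] w 0.7480739264731328 dp tool mm [ 1.000e-01  1.200e+00 -1.069e+02] twist 0.05
box xy mm [-53.3  -7.1]
time_s: 10.07
tool_pos: [0.4828, 0.2712, 0.3326]
ee_rot: [[-0.383, 0.924, -0.001], [0.924, 0.383, 0.001], [0.002, -0.001, -1.0]]
force: [-0.6, -0.0, -0.2]
gripper_width: 0.75
```

View pics/scene9.png

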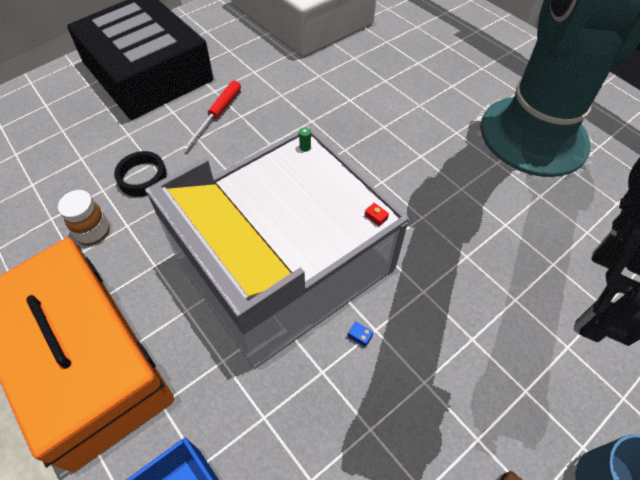

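View pics/top9c.png

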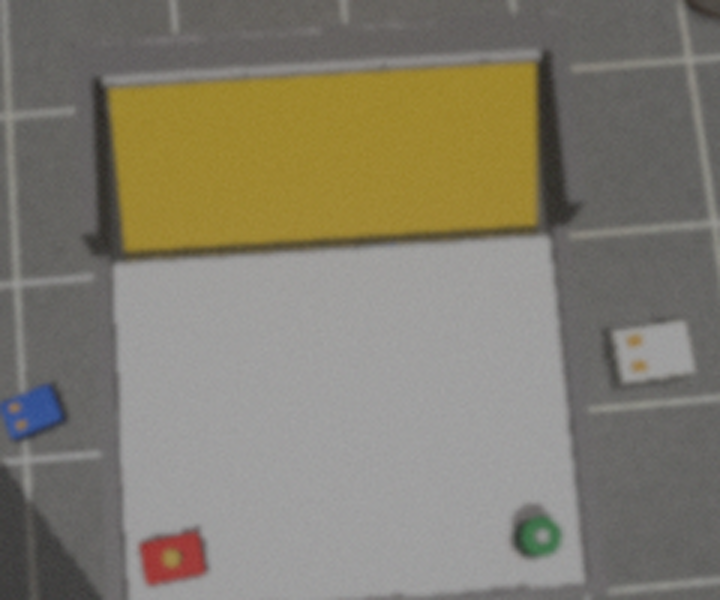

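The flap is closed, with its edge at (125,250)–(540,232) in the crop, the same as at the start. The ledge has no pack on it. The cap at (173,557) and the cell at (538,536) have not moved, and the robot is clear of everything.

```bash
python3 -c "
from workcell import robot
print(robot.job_done())"
```

```text
the job is handed in; nothing more can be done
None
```

The blue pack is in the return box and the job is handed in at about 10 s. The front fingertip swung the flap open and held it. The rear fingertip pushed the pack along the ledge until it tipped off the sill, and it never pressed on the flap. I then backed off along the ledge, and the flap closed by itself.

**Last checks:**
- **Pack:** I saw it inside the box just after the drop. The last pictures show the ledge clear of it, but the closed flap hides where it came to rest.
- **Flap, cap and cell:** the flap's edge, the red cap and the green cell sit at the same pixels as at the start.
- **Forces:** the readings between moves stayed at about 4 N or less, and the arm was clear of everything at the end.

**Order of opening and pushing:** the jaws open only 85 mm, so the pack started to slide when the flap had only just begun to open. By the time the pack's front passed the sill, the finger was holding the flap well open.

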